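Set the belt grinder to its second speed and start it

TASK

With the fingertips, turn the black knurled dial on the grey control box one click clockwise, so that it clicks from the one-dot mark into the two-dot mark and not past it, then press the green start button on the yellow switch box fully down and let it come back up. Only touch: do not pull up on the dial, and do not lift or displace any of the things lying around on the bench.

Things in the scene. Friction and masses are not known exactly. Their poses are not given: they have to be found in the camera images.
- dial_box: fixed grey control box, 150 x 150, top 55 above the bench, black dial at its centre; origin at the centre of its underside, z up. Dot marks round the dial: setting 1 one white, 2 two green, 3 three red. Setting 2 lies towards the box's +x from the dial's axis, setting 1 is 0.7 rad counter-clockwise of it (seen from above), 3 is 0.7 rad clockwise
- dial_top (a point): centre of the flat top of the dial, on its upright axis, 83 above the bench at rest. Dial: black knurled disc, diameter 102, 18 tall, white pointer line on top. Its top grips a fingertip (friction about 1): pressed on it 25 to 45 from the axis with 4 to 8 N and moved round the axis, the fingertip takes the dial along; a click takes about 0.07 N m
- dial (a joint): turn of the dial in rad, growing clockwise seen from above: 0 = setting 1 (one dot), 0.7 = setting 2 (two dots), 1.4 = setting 3 (three dots). Sprung detents hold it there: past about 0.35 it pulls itself on to 0.7, past about 1.05 on to 1.4. Starts at setting 1; stops at -0.12 and 1.52
- dial_press (a joint): how far the whole dial is pushed down, in m: 0 = at rest, at most 0.008. It sits on a soft spring of 1.2 N per mm and comes back up by itself; pressing it does nothing else. Negative = pulled up
- switch_box: fixed yellow switch box, 85 x 85, top face 45 above the bench, with the round green start button on top; origin at the centre of its underside (at bench level)
- start_button_top (a point): centre of the top face of the green start button (diameter 32, pressed straight down)
- start_button (a joint): how far the start button is pushed, in m: 0 = out, 0.006 = fully down (5 N); it springs back by itself
- battery: loose round battery cell, black with copper top, standing upright beyond the grey control box, diameter 26, 46 tall; origin at the centre of its underside
- pin_jar: loose small amber jar with a brass cap, standing upright beyond the yellow switch box, diameter 44, 60 tall; origin at the centre of its underside
- brass_guard: loose small brass block, 45 x 22 x 12, lying beside the yellow switch box; origin at the centre of its underside
- antler: loose brown antler handle blank lying on the bench at the robot's left, about 140 long, 28 thick, lying along its own x; origin under its middle
- screwdriver: loose screwdriver with a red handle lying at the robot's right; lies along its own x, handle to its -x
- wood_scale: loose flat piece of light wood, 130 x 45 x 12, lying beyond the work; origin at the centre of its underside

How it is judged:
By the outcome, as a careful person would: the job done as asked, in the order asked, and still so for the second after the job is handed in, with the robot touching nothing.
It also fails if it takes over 40 s, if anything falls off the work surface, if the arm or the gripper's body presses on something with over 40 N, if the wrist force passes 120 N, or if a joint passes its speed limit or range.

ROBOT

A 6-joint arm with a two-finger parallel gripper is mounted at the origin on the work surface. World frame = base frame: x ahead of the robot, y to its left, z up, the work surface at z = 0. Lengths are in m, angles in rad, forces in N, time in s.
With the tool pointing down it reaches from about 0.25 to 0.775 m from the base axis. Payload 4 kg.
Tool frame: the origin (TCP) lies at the centre of the arm's flange, where the gripper is bolted on; the fingertips stand 199 mm ahead of it and the grasp point (between the pads) lies 180 mm ahead of it (robot.tcp_to_tips is the z of the fingertips in the tool frame, in m); z points along the fingers, y is the line along which they close (so a half turn about z gives the same grasp; the last joint's range is limited). The gripper opens to 94 mm and grips with 3 to 60 N. Pads are 16 mm wide; open, the fingers measure 119 mm over their backs; the gripper's body (75 mm by 177 mm) begins 78 mm behind the grasp point.
Start: joints at [-1.234, 0.087, 1.371, -0, 1.684, -0.103], TCP at [0.234, -0.498, 0.405] pointing down, gripper open.
Joint ranges: [-3.1, 3.1], [-0.76, 2.03], [0.27, 2.55], [-1.08, 4.22], [0.17, 2.65], [-2.57, 2.57]. Speed limits (rad/s): [2.79, 2.79, 3.14, 3.14, 3.14, 3.14].

INTERFACE

Orientations are given as [roll, pitch, yaw] about the fixed x, y, z axes, in that order (R = Rz(yaw) Ry(pitch) Rx(roll)).
In Python, from bench import robot gives the robot as it stands.
- The arm moves only by the tool play_rows, never from a script. Its arguments are lists of equal length, an entry for each row: "translation": the shift along the tool's x, y, z scaled (see below), a list of three; "twist": the turn, a rotation vector about the tool's x, y, z scaled (see below), a list of three; "gripper": the opening, from -1 (shut) to 1 (fully open). A call has 1 to 8 rows; each row shifts and turns the commanded pose from where the row before left it, along the tool's axes as they then stand; what a row does not reach is not made up. The controller multiplies each number of a shift by 0.04 m and each number of a turn by 0.1 rad. A row lasts 1/10 s, in which the tool goes at most 50 mm and 8.59 degrees, less where a joint would pass 70% of its speed; a pose out of reach is approached as far as the arm can. A call with a number of a shift or a turn outside -1 to 1 is refused whole. A call with a gripper value outside its range is refused whole. The fingers move at their own pace and stop on an object; the grip force is fixed at half the most. Time passes only in rows, so rows that do not move let the fingers close. It gives the time, the measured TCP pose, the force, the opening and the grip force at its end, in the units of the state.
- robot.get_obs(): the state, without advancing time (a new reading comes with each control period).
- robot.snapshot(name): name is "scene" or "top"; returns the picture (480x640x3 uint8, red, green, blue); there is no depth.
- robot.camera_model(name): a dict with "camera_matrix" (3x3 intrinsics, pixels), "rvec" (rotation vector, rad) and "tvec" (3), from world to camera coordinates, as OpenCV has them. Camera axes: x right, y down, z forward; pixel columns grow to the right and rows downward; lengths in m; the calibration is good to about 2 mm. A picture is of the moment at which its call begins. camera_model takes no time and is no camera call.
- robot.close_job(): hands the job in; it is judged then, once.
Trained networks look in the newest picture that a camera, given by its name, has taken for a name from the list of things; names that differ only in an ending like _2 or _b are one class to them, and where a whole thing is asked for, a point or a joint stands for the part that bears it (a point fixed in the world has none). Each returns a list of dicts, best first, with "score" (0 to 1); they miss things now and then, are a little off and sometimes report something else, mostly with a low value. They report only what shows in the picture. A call takes as long as a camera call.
- robot.recognise(name, camera): "centre" ([x, y, z] in m, in world coordinates, good to about 4 mm: the middle of the surface that is visible of it).
- robot.spot_point(name, camera): "centre" ([x, y, z] in m, in world coordinates, good to about 4 mm: a listed point, or the origin of a listed thing).
The state is a dict: "time": time; "joint_positions": joint angles; "qvel": joint speeds; "joint_torque": joint torques, N m; "tool_pos": TCP position; "ee_rot": TCP orientation; "wrist_force": force on the tool from outside, world axes, zero at the start; "wrist_torque": the same for the moment, N m; "width": finger opening in m; "finger_force": force on a finger pad.
Only numpy, scipy, OpenCV 4.12 (cv2) and the standard library are available. Lean on these libraries where they do the work, as an engineer would, in place of code of your own. Each camera call takes 0.05 s, during which the arm holds its last target. There are 200 camera calls.

## Working session

There is one attempt and no reset: what is moved stays moved. The work goes in short steps, Python scripts to look and compute and a tool call to move; the robot and the scene stay as the last step left them, time stands still between calls to the robot, and variables do not carry over. Pictures are saved under pics/ and viewed, at most 10 in all, crops included, and the job is handed in when it is done.

Besides the shell and the picture viewer there is one more tool, called after "Emit:" as name(argument=value, ...) on one line, values as JSON. play_rows: Moves the arm, as the interface text tells. Its arguments: {"type":"object","properties":{"translation":{"type":"array","items":{"type":"array","items":{"type":"number","minimum":-1,"maximum":1}}},"twist":{"type":"array","items":{"type":"array","items":{"type":"number","minimum":-1,"maximum":1}}},"gripper":{"type":"array","items":{"type":"number"}}},"required":["translation","twist","gripper"]}

```bash
mkdir -p pics; python3 - <<'E'
from bench import robot
import cv2
for c in ("top","scene"):
    im=robot.snapshot(c); cv2.imwrite(f"pics/{c}0.png",im[:,:,::-1])
    for n in ("dial_box","dial_top","switch_box","start_button_top","battery","pin_jar","brass_guard"):
        r=robot.spot_point(n,c); print(c,n,[(x['centre'],x['score']) for x in r[:2]])
o=robot.get_obs(); print(o)
E
```

```text
top dial_box [([0.5293, -0.2646, -0.0012], 0.88)]
top dial_top [([0.5253, -0.2593, 0.0837], 0.57)]
top switch_box [([0.5989, 0.1781, 0.0003], 0.75)]
top start_button_top [([0.6031, 0.1757, 0.0647], 0.44), ([0.6401, -0.1957, -0.0016], 0.25)]
top battery [([0.6412, -0.1961, -0.0012], 0.57)]
top pin_jar [([0.669, 0.1298, 0.0011], 0.74)]
top brass_guard [([0.5096, 0.1964, -0.0013], 0.62)]
scene dial_box [([0.5297, -0.2594, 0.0043], 0.59)]
scene dial_top [([0.5264, -0.258, 0.0842], 0.8)]
scene switch_box [([0.5969, 0.174, -0.0019], 0.76)]
scene start_button_top [([0.5938, 0.1732, 0.0707], 0.49)]
scene battery [([0.6403, -0.1925, -0.0018], 0.86), ([0.516, 0.1963, -0.0031], 0.68)]
scene pin_jar [([0.6699, 0.1312, 0.0062], 0.83), ([0.5282, -0.258, 0.0022], 0.31)]
scene brass_guard [([0.5117, 0.1968, -0.0003], 0.57), ([0.5256, -0.2562, 0.0856], 0.53)]
{'time': 0.8, 'joint_positions': array([-1.23410046e+00,  8.71456862e-02,  1.37067781e+00,  4.78477063e-05,
        1.68359156e+00, -1.03093152e-01]), 'qvel': array([-1.52257339e-03, -7.23100377e-04, -4.24899415e-05, -3.98110452e-04,
        7.59434736e-05,  1.49508466e-03]), 'joint_torque': array([-3.99532501e-04, -3.39993453e+01, -3.02575457e+01,  7.20202597e-02,
        2.34830560e-02, -3.64088834e-06]), 'tool_pos': array([ 0.2341651 , -0.49765327,  0.40474686]), 'ee_rot': array([ 3.14141111e+00, -2.90136901e-05,  4.39794408e-01]), 'wrist_force': array([-0.01399671,  1.07407008,  0.08716624]), 'wrist_torque': array([ 2.52213316e-05, -1.77149766e-02,  4.73416600e-02]), 'finger_force': 0.0, 'width': 0.09425024300028999}
```

View pics/top0.png

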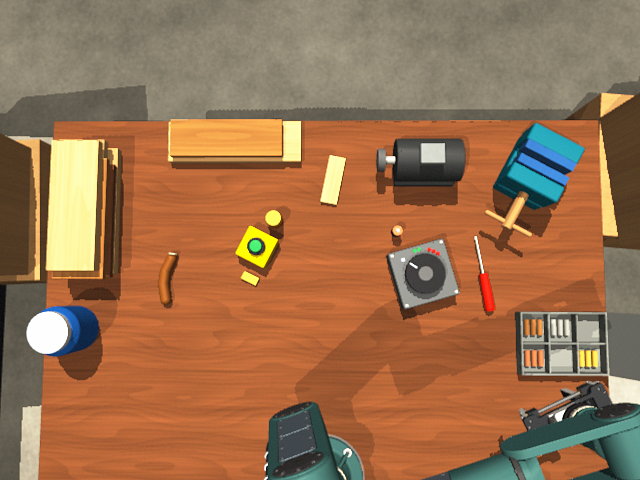

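View pics/scene0.png

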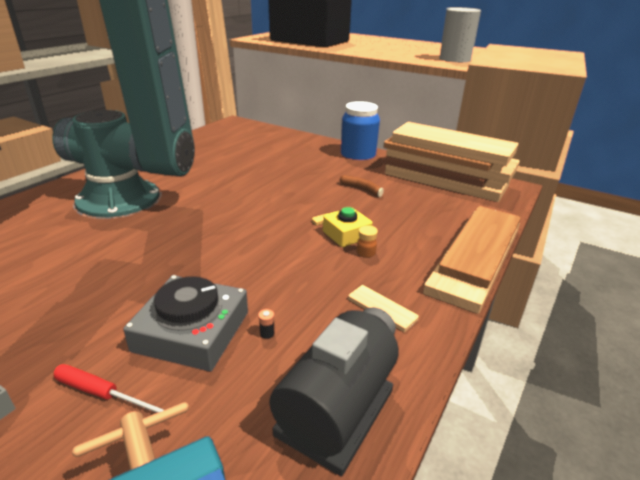

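The top view shows the dial at (425,273) with its pointer towards (413,266), the dots above it, and the green button at (256,246). The scene view agrees with this. I'll refine the centres from zoomed crops.

```bash
cat > h.py <<'E'
import numpy as np, cv2
from bench import robot
def ray(c,uv,z):
    m=robot.camera_model(c); K=np.array(m["camera_matrix"]); R,_=cv2.Rodrigues(np.array(m["rvec"],float)); t=np.array(m["tvec"],float).ravel()
    d=R.T@np.linalg.solve(K,[uv[0],uv[1],1.]); o=-R.T@t
    return o+d*(z-o[2])/d[2]
def proj(c,p):
    m=robot.camera_model(c); return cv2.projectPoints(np.array(p,float).reshape(-1,3),np.array(m["rvec"],float),np.array(m["tvec"],float),np.array(m["camera_matrix"]),None)[0].reshape(-1,2)
E
python3 - <<'E'
from h import *
im=cv2.imread("pics/top0.png"); sc=cv2.imread("pics/scene0.png")
Z=lambda i,x,y,w,h,s:cv2.resize(i[y:y+h,x:x+w],None,fx=s,fy=s,interpolation=cv2.INTER_CUBIC)
a=Z(im,385,230,80,80,5);b=Z(im,230,220,60,60,400/60)
c=Z(sc,120,265,130,97,400/130);d=Z(sc,305,195,80,60,5)
cv2.imwrite("pics/z.png",np.vstack([np.hstack([a,b]),np.hstack([c[:200],d[:200]])])[:600])
for c,i in(("top",im),("scene",sc)):
    hsv=cv2.cvtColor(i,cv2.COLOR_BGR2HSV)
    g=cv2.inRange(hsv,(45,120,60),(85,255,255)); n,_,s,ce=cv2.connectedComponentsWithStats(g)
    for k in range(1,n):
        if s[k,4]>3: print(c,"green",s[k],ce[k],[ray(c,ce[k],z).round(4) for z in(.055,.065,.070)])
    print(c, "px/m", proj(c,[[.525,-.259,.083],[.535,-.259,.083],[.6,.175,.065],[.6,.175,.070]]))
print([ray("top",p,.083).round(4) for p in((425,273),(413,266))])
E
```

```text
top green [249 240  13  13 130] [254.99230769 245.6       ] [array([0.5985, 0.1766, 0.055 ]), array([0.5977, 0.1753, 0.065 ]), array([0.5973, 0.1746, 0.07  ])]
top green [417 247   4   4  11] [418.81818182 248.81818182] [array([ 0.5913, -0.2484,  0.055 ]), array([ 0.5905, -0.2467,  0.065 ]), array([ 0.5902, -0.2458,  0.07  ])]
top green [413 249   3   4  10] [414.  250.2] [array([ 0.5877, -0.2359,  0.055 ]), array([ 0.587 , -0.2343,  0.065 ]), array([ 0.5866, -0.2335,  0.07  ])]
top px/m [[425.2044318  274.16602244]
 [425.15553656 270.20503818]
 [255.11873237 244.71878833]
 [254.86689659 244.55609678]]
scene green [342 208  13   9  91] [347.89010989 211.69230769] [array([0.5932, 0.1851, 0.055 ]), array([0.6014, 0.1685, 0.065 ]), array([0.6055, 0.1602, 0.07  ])]
scene green [222 311   5   3  11] [224.09090909 311.81818182] [array([ 0.5863, -0.2371,  0.055 ]), array([ 0.5947, -0.2453,  0.065 ]), array([ 0.5989, -0.2494,  0.07  ])]
scene green [219 315   5   3  12] [221.08333333 316.08333333] [array([ 0.5892, -0.2478,  0.055 ]), array([ 0.5975, -0.2557,  0.065 ]), array([ 0.6017, -0.2597,  0.07  ])]
scene px/m [[185.33009832 292.83496142]
 [189.75362189 294.93524893]
 [348.68249783 210.41219019]
 [348.81160516 208.49404515]]
[array([ 0.5279, -0.2585,  0.083 ]), array([ 0.5455, -0.2285,  0.083 ])]
```

View pics/z.png

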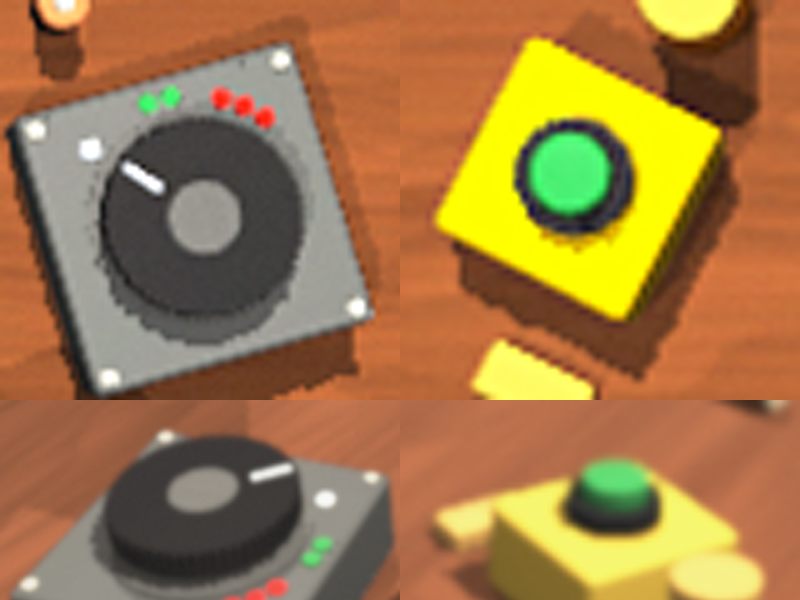

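Emit:
play_rows(translation=[[0.6,-0.15,0],[0.9,-0.22,0],[0.9,-0.22,0],[0.9,-0.22,0],[0.9,-0.22,0],[0.9,-0.22,0],[0.9,-0.22,0],[0.9,-0.22,0]], twist=[[0,0,0],[0,0,0],[0,0,0],[0,0,0],[0,0,0],[0,0,0],[0,0,0],[0,0,0]], gripper=[0.28,0.28,0.28,0.28,0.28,0.28,0.28,0.28])

```text
time: 1.6
tool_pos: [0.4561, -0.3179, 0.4048]
ee_rot: [3.141, -0.0, 0.44]
wrist_force: [-0.1, -1.6, 0.1]
width: 0.0602
finger_force: 0.0
```

Emit:
play_rows(translation=[[0.9,-0.22,0],[0.9,-0.22,0],[0.48,-0.15,0],[0,0,0.8],[0,0,0.8],[0,0,0.6],[0,0,0],[0,0,0]], twist=[[0,0,0],[0,0,0],[0,0,0],[0,0,0],[0,0,0],[0,0,0],[0,0,0],[0,0,0]], gripper=[0.28,0.28,0.28,0.28,0.28,0.28,0.28,0.28])

```text
time: 2.4
tool_pos: [0.5277, -0.2589, 0.3169]
ee_rot: [-3.141, 0.0, 0.44]
wrist_force: [-0.5, 0.2, 0.5]
width: 0.06
finger_force: 0.0
```

Emit:
play_rows(translation=[[0,0,0.3],[0,0,0.3],[0,0,0.12],[0,0,0.05],[0,0,0.05],[0,0,0.05],[0,0,0.03],[0,0,0]], twist=[[0,0,0],[0,0,0],[0,0,0],[0,0,0],[0,0,0],[0,0,0],[0,0,0],[0,0,0]], gripper=[0.28,0.28,0.28,0.28,0.28,0.28,0.28,0.28])

```text
time: 3.2
tool_pos: [0.5277, -0.2589, 0.2812]
ee_rot: [3.141, -0.001, 0.44]
wrist_force: [0.2, -0.3, 2.7]
width: 0.0603
finger_force: 0.8
```

```bash
python3 - <<'E'
from h import *
a=robot.snapshot("top")[:,:,::-1][210:330,365:485];b=robot.snapshot("scene")[:,:,::-1][220:370,100:250]
f=lambda i:cv2.resize(i,(400,400),interpolation=cv2.INTER_CUBIC)
cv2.imwrite("pics/d1.png",np.hstack([f(a),f(b)]))
o=robot.get_obs(); print(o['tool_pos'],o['wrist_force'],o['wrist_torque'])
E
```

```text
[ 0.52769005 -0.25885401  0.28125374] [-0.2946562  -0.01138946  1.02871797] [ 0.08864551  0.06812157 -0.00986765]
```

View pics/d1.png

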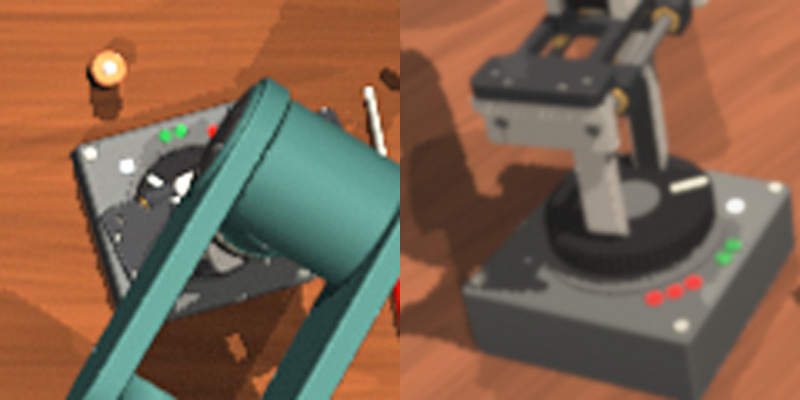

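The fingers straddle the hub on the dial top, in light contact. I'll press about 4 mm further, then turn.

Emit:
play_rows(translation=[[0,0,0.05],[0,0,0.04],[0,0,0],[0,0,0]], twist=[[0,0,0],[0,0,0],[0,0,0],[0,0,0]], gripper=[0.28,0.28,0.28,0.28])

```text
time: 3.7
tool_pos: [0.5277, -0.2589, 0.278]
ee_rot: [3.141, -0.001, 0.44]
wrist_force: [-0.9, 1.9, 5.0]
width: 0.0605
finger_force: 2.7
```

Emit:
play_rows(translation=[[0,0,0.015],[0,0,0],[0,0,0],[0,0,0],[0,0,0],[0,0,0],[0,0,0],[0,0,0]], twist=[[0,0,0.5],[0,0,0.8],[0,0,0.8],[0,0,1.0],[0,0,1.0],[0,0,1.0],[0,0,0.9],[0,0,0.6]], gripper=[0.28,0.28,0.28,0.28,0.28,0.28,0.28,0.28])

```text
time: 4.5
tool_pos: [0.528, -0.2591, 0.2779]
ee_rot: [3.14, -0.003, -0.223]
wrist_force: [0.5, -0.6, 6.2]
width: 0.0604
finger_force: 2.7
```

```bash
python3 - <<'E'
from h import *
a=robot.snapshot("top")[:,:,::-1][210:330,365:485];b=robot.snapshot("scene")[:,:,::-1][220:370,100:250]
f=lambda i:cv2.resize(i,(400,400),interpolation=cv2.INTER_CUBIC)
cv2.imwrite("pics/d2.png",np.hstack([f(a),f(b)]))
o=robot.get_obs(); print(o['tool_pos'],o['wrist_force'],o['wrist_torque'])
E
```

```text
[ 0.52804281 -0.25908447  0.27790869] [-0.7753889  -0.35440344  5.69298921] [0.09099248 0.0121596  0.00547404]
```

View pics/d2.png

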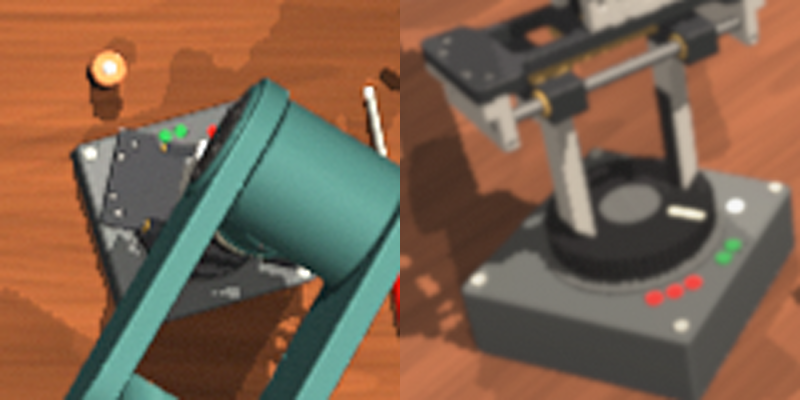

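```bash
python3 - <<'E'
from h import *
C=np.array([.5277,-.259])
for uv,z in(((208.7,289.),.082),((207.7,299.4),.0785)):
    p=ray("scene",uv,z)[:2]-C; print(p,np.hypot(*p),np.arctan2(p[1],p[0]))
g=ray("scene",(222.6,314),.055)[:2]-C; w=ray("top",(418.8*.5+414*.5,249.5),.055)[:2]-C
print("green dir",np.arctan2(g[1],g[0]),np.arctan2(w[1],w[0]))
E
```

```text
[0.02137755 0.02928353] 0.03625637897785386 0.9402057945373707
[0.03552802 0.01124238] 0.03726434096906657 0.3064676791390224
green dir 0.26669903701480235 0.2667894662533863
```

The pointer now reads 0.31 rad against the two-dot direction of 0.27, so the dial has followed the fingers. Lifting off.

Emit:
play_rows(translation=[[0,0,-0.08],[0,0,-0.2],[0,0,-0.6],[0,0,-1],[0.3,-0.8,-0.3],[0.3,-0.9,0],[0.3,-0.9,0],[0.3,-0.9,0]], twist=[[0,0,0],[0,0,0],[0,0,0],[0,0,0],[0,0,0],[0,0,0],[0,0,0],[0,0,0]], gripper=[0.28,0.28,0.28,0.28,-1,-1,-1,-1])

```text
time: 5.4
tool_pos: [0.6054, -0.1315, 0.3634]
ee_rot: [3.142, 0.001, -0.221]
wrist_force: [0.4, -0.0, -0.6]
width: 0.0317
finger_force: 0.0
```

```bash
python3 - <<'E'
from h import *
a=robot.snapshot("top")[:,:,::-1][210:330,365:485];b=robot.snapshot("scene")[:,:,::-1][220:370,100:250]
f=lambda i:cv2.resize(i,(400,400),interpolation=cv2.INTER_CUBIC)
cv2.imwrite("pics/d3.png",np.hstack([f(a),f(b)]))
o=robot.get_obs(); p=o['tool_pos'];y=o['ee_rot'][2]; d=np.array([.598,.1755])-p[:2]
print(p,y,o['wrist_force'],"tool dx,dy to button",d@[np.cos(y),np.sin(y)],d@[np.sin(y),-np.cos(y)])
E
```

```text
[ 0.60639788 -0.12877975  0.36280065] -0.2144234997997818 [-0.40484342  0.02988662 -0.59358466] tool dx,dy to button -0.07295147242123722 -0.295524574130354
```

View pics/d3.png

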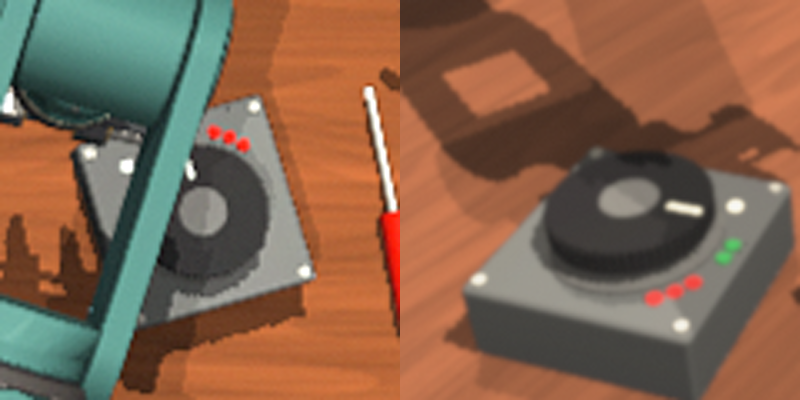

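The pointer sits at the two-dot mark: hub (203,210), pointer (190,170) in the crop. The next move is to the button with the fingers shut.

Emit:
play_rows(translation=[[-0.23,-0.95,0],[-0.23,-0.95,0],[-0.23,-0.95,0],[-0.23,-0.95,0],[-0.23,-0.95,0],[-0.23,-0.95,0],[-0.23,-0.95,0],[-0.22,-0.74,0]], twist=[[0,0,0],[0,0,0],[0,0,0],[0,0,0],[0,0,0],[0,0,0],[0,0,0],[0,0,0]], gripper=[-1,-1,-1,-1,-1,-1,-1,-1])

```text
time: 6.3
tool_pos: [0.5977, 0.1731, 0.3631]
ee_rot: [3.141, 0.001, -0.22]
wrist_force: [-0.2, 0.0, 0.0]
width: 0.0005
finger_force: 0.0
```

Emit:
play_rows(translation=[[0,0,0.8],[0,0,0.8],[0,0,0.25],[0,0,0],[0,0,0]], twist=[[0,0,0],[0,0,0],[0,0,0],[0,0,0],[0,0,0]], gripper=[-1,-1,-1,-1,-1])

```text
time: 6.8
tool_pos: [0.5986, 0.1712, 0.2908]
ee_rot: [-3.141, -0.001, -0.221]
wrist_force: [0.3, 0.0, -0.3]
width: 0.0004
finger_force: 0.0
```

```bash
python3 - <<'E'
from h import *
a=robot.snapshot("top")[:,:,::-1][200:300,205:305];b=robot.snapshot("scene")[:,:,::-1][150:270,285:405]
f=lambda i:cv2.resize(i,(400,400),interpolation=cv2.INTER_CUBIC)
cv2.imwrite("pics/b1.png",np.hstack([f(a),f(b)]))
o=robot.get_obs(); p=o['tool_pos'];y=o['ee_rot'][2]; d=np.array([.598,.1755])-p[:2]
print(p,y,o['width'],o['wrist_force'],d@[np.cos(y),np.sin(y)],d@[np.sin(y),-np.cos(y)])
E
```

```text
[0.59880881 0.17142696 0.2920182 ] -0.2208501338829194 0.00024912637064730117 [ 0.03082275 -0.21151457  0.81103313] -0.0016814056453108087 -0.0037969374105645045
```

View pics/b1.png

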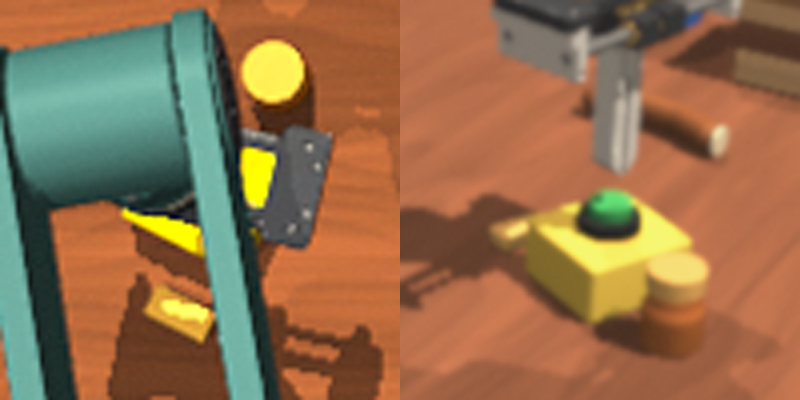

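Fingertip is above the button, about 4 mm off in tool y. Correct that and descend.

Emit:
play_rows(translation=[[-0.04,-0.1,0.2],[0,0,0.3],[0,0,0.1],[0,0,0.05],[0,0,0]], twist=[[0,0,0],[0,0,0],[0,0,0],[0,0,0],[0,0,0]], gripper=[-1,-1,-1,-1,-1])

```text
time: 7.4
tool_pos: [0.5972, 0.1761, 0.2636]
ee_rot: [3.141, 0.001, -0.22]
wrist_force: [-2.4, 0.3, 3.0]
width: 0.0006
finger_force: 1.5
```

Emit:
play_rows(translation=[[0,0,0.05],[0,0,0.03],[0,0,0]], twist=[[0,0,0],[0,0,0],[0,0,0]], gripper=[-1,-1,-1])

```text
time: 7.7
tool_pos: [0.5973, 0.1761, 0.2607]
ee_rot: [3.142, 0.001, -0.22]
wrist_force: [-3.9, 0.4, 4.2]
width: 0.0002
finger_force: 2.3
```

Emit:
play_rows(translation=[[0,0,0.04],[0,0,0],[0,0,0]], twist=[[0,0,0],[0,0,0],[0,0,0]], gripper=[-1,-1,-1])

```text
time: 8.0
tool_pos: [0.5972, 0.1761, 0.2604]
ee_rot: [-3.141, -0.0, -0.22]
wrist_force: [-4.7, 0.2, 9.1]
width: 0.0003
finger_force: 4.4
```

Emit:
play_rows(translation=[[0,0,0.04],[0,0,0],[0,0,0]], twist=[[0,0,0],[0,0,0],[0,0,0]], gripper=[-1,-1,-1])

```text
time: 8.3
tool_pos: [0.5972, 0.1761, 0.2603]
ee_rot: [-3.141, -0.001, -0.22]
wrist_force: [-7.2, -1.1, 12.8]
width: 0.0003
finger_force: 6.8
```

Force rose along the spring to about 4 N, then hit a hard stop at 12.8 N, so the button is fully down. Release and retreat.

Emit:
play_rows(translation=[[0,0,-0.15],[0,0,-0.3],[0,0,-0.8],[0,0,-1],[-0.8,0,-0.4],[-1,0,0],[-1,0,0],[-1,0,0]], twist=[[0,0,0],[0,0,0],[0,0,0],[0,0,0],[0,0,0],[0,0,0],[0,0,0],[0,0,0]], gripper=[-1,-1,-1,-1,-1,-1,-1,-1])

```text
time: 9.1
tool_pos: [0.4482, 0.2092, 0.3634]
ee_rot: [-3.141, -0.002, -0.221]
wrist_force: [-0.4, 0.4, 0.0]
width: 0.0006
finger_force: 0.0
```

Emit:
play_rows(translation=[[-0.5,0,0],[0,0,0],[0,0,0]], twist=[[0,0,0],[0,0,0],[0,0,0]], gripper=[-1,-1,-1])

```text
time: 9.4
tool_pos: [0.43, 0.2136, 0.3636]
ee_rot: [-3.141, -0.002, -0.22]
wrist_force: [0.0, 0.5, 0.6]
width: 0.0006
finger_force: 0.0
```

```bash
python3 - <<'E'
from h import *
t=robot.snapshot("top")[:,:,::-1]
f=lambda i:cv2.resize(i,(400,400),interpolation=cv2.INTER_CUBIC)
s=robot.snapshot("scene")[:,:,::-1]
cv2.imwrite("pics/e.png",np.hstack([f(t[230:310,385:465]),f(s[150:270,285:405])]))
o=robot.get_obs(); print(o['tool_pos'],o['wrist_force'],o['time'])
E
```

```text
[0.43061732 0.21339164 0.36324049] [ 0.18277121 -0.73462299 -0.17911965] 9.5
```

View pics/e.png

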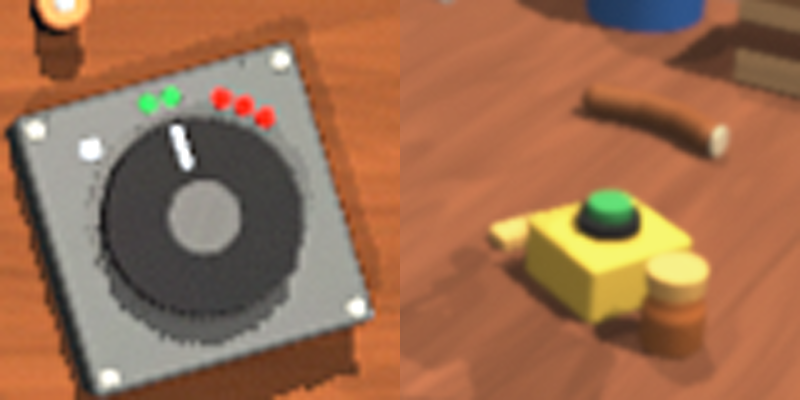

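The pointer at (181,148) is at the two green dots, the button is back up, and the loose items are undisturbed.

```bash
python3 -c "
from bench import robot
print(robot.close_job())"
```

```text
the job is handed in; nothing more can be done
None
```

I turned the dial one click to the two-dot mark, then pressed the green button fully down and let it come back up. The final pictures show both as asked, and the job was handed in at about 9.5 s; the hand-in returned no verdict.

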